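# Wipe the chips off the panel and hold the scraper over the empty tray compartment

## Robot

A 6-joint arm with a two-finger parallel gripper is mounted at the origin on the work surface. World frame = base frame: x ahead of the robot, y to its left, z up, the work surface at z = 0. Lengths are in m, angles in rad, forces in N, time in s.
With the tool pointing down it reaches from about 0.375 to 0.9 m from the base axis. Payload 3.1 kg.
Tool frame: the origin (TCP) lies between the finger pads; the fingertips stand 17 mm ahead of it and the grasp point (between the pads) lies 2 mm behind it (robot.nose_length is the distance from the TCP to the fingertips, in m); z points along the fingers, y is the line along which they close (so a half turn about z gives the same grasp; the last joint's range is limited). The gripper opens to 87 mm and grips with 3 to 60 N. Pads are 19 mm wide; open, the fingers measure 117 mm over their backs; the gripper's body (75 mm by 190 mm) begins 51 mm behind the grasp point.
Start: joints at [-1.278, 0.527, 1.433, -0, 1.181, -0.178], TCP at [0.284, -0.557, 0.24] pointing down, gripper open.
Joint ranges: [-3.08, 3.08], [-0.75, 2.2], [0.22, 2.44], [-1.43, 4.57], [0, 2.65], [-2.85, 2.85]. Speed limits (rad/s): [2.79, 2.79, 3.14, 3.14, 3.14, 3.14].

## Interface

Orientations are given as a unit quaternion [x, y, z, w].
In Python, from rig import robot, cams gives the robot as it stands.
- The arm moves only by the shell command python3 -m pendant 'ROWS' [FORCE]. ROWS is JSON, a list of rows, each an object with "jaw": the opening, from 0 (shut) to 1 (fully open); "linear": the shift along the tool's x, y, z in cm, a list of three; "twist": the turn about the tool's z in degrees. A call has 1 to 12 rows; each row shifts and turns the commanded pose from where the row before left it, along the tool's axes as they then stand; what a row does not reach is not made up. A row lasts 1/12 s, in which the tool goes at most 41.7 mm and 7.16 degrees, less where a joint would pass 70% of its speed; a pose out of reach is approached as far as the arm can. A call is refused whole if a number of a shift passes 4.17 or a number of a turn 7.16, either way. A call with a gripper value outside its range is refused whole. The fingers move at their own pace and stop on an object; FORCE is the grip in N (left out, the last holds). Time passes only in rows, so rows that do not move let the fingers close. It gives the time, the measured TCP pose, the force, the opening and the grip force at its end, in the units of the state.
- robot.get_obs(): the state, without advancing time (a new reading comes with each control period).
- cams.camera(name): name is "scene" or "top"; returns a dict with "color" (400x640x3 uint8, blue, green, red), "depth" (400x640 float32, m along the optical axis (not along the pixel's ray), 0 where there is no reading), "fov_y" (degrees; the focal length in pixels is half the picture's height over the tangent of half this angle, whatever the lens; pixels are square), "cx", "cy" (the principal point, pixels), "k1" (the pictures are not rectified: a ray, as slopes to the right and down, at radius r is drawn at 1 + k1 r^2 times it, then the intrinsics apply), "view" (4x4, takes a point from world to camera coordinates). Camera axes: x right, y down, z forward; pixel columns grow to the right and rows downward; lengths in m; the calibration is good to about 2 mm. A picture is of the moment at which its call begins.
- robot.hand_in(): hands the job in; it is judged then, once.
The state is a dict: "time": time; "q": joint angles; "joint_velocities": joint speeds; "joint_torque": joint torques, N m; "position": TCP position; "tool_rot": TCP orientation; "ft_force": force on the tool from outside, world axes, zero at the start; "moment": the same for the moment, N m; "grip_width": finger opening in m; "grip_force": force on a finger pad.
Only numpy, scipy, OpenCV 4.12 (cv2) and the standard library are available. Lean on these libraries where they do the work, as an engineer would, in place of code of your own. Each camera call takes 0.05 s, during which the arm holds its last target. There are 200 camera calls.

## Task

Pick up the scraper block by its handle and use it, not the fingers, to wipe all four loose steel chips off the plywood panel down onto the stool top. Then carry the scraper over the drill bit case to the tray and hold it level and still about a centimetre above the rim, centred over the empty compartment with its foot lined up along the compartment's length, so that I can brush it clean into there; it must never touch the tray. Finish while still holding it there, do not put it down, and leave the case, hammer, sharpener and both picture hooks where they are.

Things in the scene. Friction and masses are not known exactly. Their poses are not given: they have to be found in the camera images.
- scraper_mid (a point): centre (half-way up) of the scraper block, about 130 to 250 g, like an upside-down T standing on its foot: foot bar 20 mm thick (x) by 110 mm long (y) by 20 mm high, dark steel; on the foot's middle an upright black plastic handle 20 mm thick (x) by 40 mm wide (y), from 20 to 70 mm above the underside. x: across the foot, the way it wipes (both ways alike) and the way the handle is pinched; y: along the foot; z: up
- scraper_edge (a point): centre of the underside of the scraper's foot, 35 mm below scraper_mid, same axes
- scraper: the scraper block as a whole; origin and axes as scraper_edge
- panel_top (a point): centre of the upper face of the plywood panel, screwed down on the stool top: 140 mm long (x) by 100 mm wide (y) by 18 mm thick, nothing stands out of it. z: up
- chip0_mid (a point): centre of a loose flat steel chip (12 g), 18 by 14 by 6 mm, lying flat on the panel at the start, at least 10 mm inside the panel's ends
- chip1_mid (a point): centre of a loose flat steel chip (12 g), 18 by 14 by 6 mm, lying flat on the panel at the start, at least 10 mm inside the panel's ends
- chip2_mid (a point): centre of a loose flat steel chip (12 g), 18 by 14 by 6 mm, lying flat on the panel at the start, at least 10 mm inside the panel's ends
- chip3_mid (a point): centre of a loose flat steel chip (12 g), 18 by 14 by 6 mm, lying flat on the panel at the start, at least 10 mm inside the panel's ends
- tray: orange plastic compartment tray, fixed, 138 mm (x) by 166 mm (y) by 30 mm high, walls and floor 4 mm; two divider walls as high as the rim and parallel to x part it into three equal compartments side by side along y, each 130 mm (x) by 50 mm (y) inside. Origin: centre of its underside; the rim is 30 mm above the stool top
- liner_mid (a point): the target: centre of the top of the thin rubber liner (6 mm above the stool top, so 24 mm below the rim) on the floor of the compartment that holds no object; centred in that compartment. x: along the compartment's length, y: across it, z: up. Any of the three compartments may be the empty one
- sharpener: steel pencil sharpener, 26 by 16 by 12 mm, lying in another compartment, lower than the rim; origin at its underside
- hook_a: zinc-plated picture hook, 40 by 12 by 15 mm, lying in the third compartment, lower than the rim; origin at its underside
- hook_b: the second picture hook, same size, lying on the stool top between the scraper and the hammer; origin at its underside
- case: white plastic drill bit case with a sliding door, 110 mm (x) by 35 mm (y) by 90 mm high, standing upright and loose between the scraper and the tray; origin: centre of its underside
- hammer: rubber-grip hammer lying across the far side of the stool top, about 260 mm long and 26 mm high, head to the right (-y), beyond all the rest

How it is judged:
On the way, in this order (a step that is already met when the one before it is completed fails the run):
1. the scraper is held in the fingers and lifted while chips still lie on the panel (contact force between the fingers and scraper above 1 N and height (world z) of scraper_edge above 0.01 m and height (world z) of any of chip0_mid, chip1_mid, chip2_mid, chip3_mid above 0.012 m), for 0.1 s.
2. all four chips are off the panel, down on the stool top (height (world z) of each of chip0_mid, chip1_mid, chip2_mid, chip3_mid below 0.012 m), for 0.2 s.
At the end, for the whole second after the job is handed in: Scraper held still, underside 3-25 mm above the tray rim, centred on the empty compartment within 14 mm along and 12 mm across, parallel within 0.14 rad, tilt below 0.12 rad, not touching the tray; all chip centres below 12 mm; hammer, case, sharpener and hooks moved less than 15 mm (all of step 2 and x of scraper_edge in the frame of liner_mid between -0.014 and 0.014 m and y of scraper_edge in the frame of liner_mid between -0.012 and 0.012 m and height (world z) of scraper_edge between 0.033 and 0.055 m and angle between the y axis of scraper_mid and the x axis of liner_mid, either way round below 0.14 rad and angle between scraper_mid's own z axis and vertical below 0.12 rad and contact force between the fingers and scraper above 1 N and contact force between scraper and tray below 0.1 N and linear speed of scraper below 0.03 m/s and distance of each of hammer, case, sharpener, hook_a, hook_b from where it was at the start of the episode below 0.015 m); the arm keeps its last pose, push and grip.
It fails at once if the fingers touch a chip (contact force between the fingers and chip0 above 0.3 N or contact force between the fingers and chip1 above 0.3 N or contact force between the fingers and chip2 above 0.3 N or contact force between the fingers and chip3 above 0.3 N).
It fails at once if the scraper touches the tray (contact force between scraper and tray above 0.3 N).
It fails at once if the hammer, case, sharpener or a picture hook is shifted by more than 15 mm (distance of any of hammer, case, sharpener, hook_a, hook_b from where it was at the start of the episode above 0.015 m).
It also fails if it takes over 45 s, if anything falls off the work surface, if the arm or the gripper's body presses on something with over 40 N, if the wrist force passes 120 N, or if a joint passes its speed limit or range.

## Working session

There is one attempt and no reset: what is moved stays moved. The work goes in short steps, Python scripts to look and compute and a shell command to move; the robot and the scene stay as the last step left them, time stands still between calls to the robot, and variables do not carry over. Pictures are saved under pics/ and viewed, at most 11 in all, crops included, and the job is handed in when it is done.

```bash
ls; mkdir -p pics
cat > h.py <<'E'
import numpy as np, cv2
from rig import robot, cams
def shot(n):
    c=cams.camera(n); np.savez('/tmp/%s.npz'%n,**{k:np.asarray(v) for k,v in c.items()}); return c
def load(n): return dict(np.load('/tmp/%s.npz'%n))
def K(c):
    f=200/np.tan(np.radians(float(c['fov_y']))/2); return f,float(c['cx']),float(c['cy']),float(c['k1'])
def cloud(c):
    f,cx,cy,k1=K(c); v,u=np.mgrid[0:400,0:640]; xd=(u-cx)/f; yd=(v-cy)/f; x,y=xd.copy(),yd.copy()
    for _ in range(10):
        s=1+k1*(x*x+y*y); x,y=xd/s,yd/s
    d=c['depth']; P=np.stack([x*d,y*d,d],-1); V=np.linalg.inv(c['view'])
    W=P@V[:3,:3].T+V[:3,3]; W[d==0]=np.nan
    R=np.stack([x,y,np.ones_like(x)],-1)@V[:3,:3].T
    return W,R,V[:3,3]
def atz(c,u,v,z):
    _,R,o=cloud(c); r=R[int(round(v)),int(round(u))]; return o+r*(z-o[2])/r[2]
E
python3 - <<'E'
from h import *
for n in ['top','scene']:
    c=shot(n); cv2.imwrite(f'pics/{n}0.png',c['color']); print(n,c['fov_y'],c['k1'],np.round(np.linalg.inv(c['view']),3).tolist())
E
```

```text
pics
top 56.37082970462254 -0.017391709381141828 [[0.125, -0.966, 0.227, 0.408], [-0.992, -0.121, 0.03, -0.014], [-0.001, -0.229, -0.973, 0.989], [0.0, 0.0, 0.0, 1.0]]
scene 43.6039420828917 -0.0342731760057269 [[0.775, 0.537, -0.332, 0.958], [0.632, -0.662, 0.404, -0.404], [-0.002, -0.523, -0.852, 0.924], [0.0, 0.0, 0.0, 1.0]]
```

View pics/top0.png

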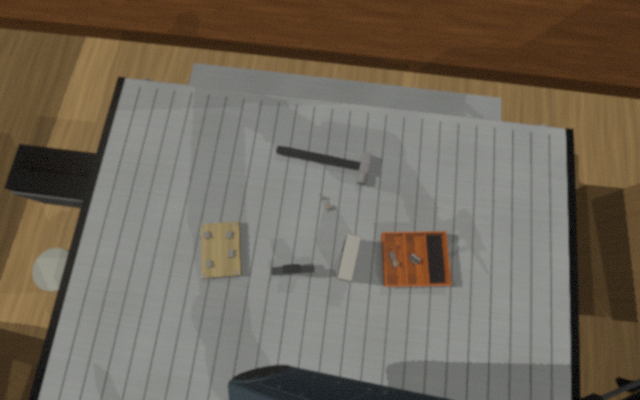

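View pics/scene0.png

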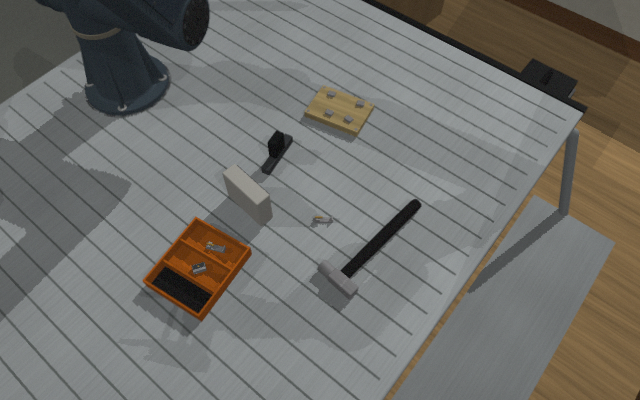

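The top view shows the panel at (221,250), with chips at (208,236), (231,235), (207,263) and (231,253). The scraper is at (292,269), the case at (349,257) and the tray at (417,260). The empty compartment is the right-hand one, at (436,259).

Run:
```python
from h import *
def rect(n,P,lab):
    (c,s,a)=cv2.minAreaRect((P[:,:2]*1000).astype(np.float32)); b=cv2.boxPoints((c,s,a))
    e=max([b[1]-b[0],b[2]-b[1]],key=np.linalg.norm); ang=np.degrees(np.arctan2(e[1],e[0]))
    print(n,lab,np.round(c,1),np.round(s,1),'longdir %.1f'%ang,'zmed %.4f'%np.median(P[:,2]),len(P))
for n in ['top','scene']:
    c=load(n); W,_,_=cloud(c); z=W[...,2]; x=W[...,0]; y=W[...,1]
    ok=(x>.3)&(x<.85)&(y<.35)&(y>-.4)
    m=(ok&(z>.009)&(z<.12)).astype(np.uint8); k,L,S,C=cv2.connectedComponentsWithStats(m)
    for i in range(1,k):
        if S[i,4]>25:
            P=W[L==i]; print(np.round(C[i]),'zmax %.3f'%np.percentile(P[:,2],98)); rect(n,P,'all')
            h=np.percentile(P[:,2],97); Q=P[P[:,2]>h-.006]
            if len(Q)>5: rect(n,Q,'top')
a=load('top')['color'][210:300,190:460]; cv2.imwrite('pics/t1.png',cv2.resize(a,None,fx=2.95,fy=2.95,interpolation=cv2.INTER_CUBIC))
```

```text
[331. 161.] zmax 0.029
top all [754.   32.3] [259.   88.3] longdir 84.8 zmed 0.0243 1079
top top [762.1  30.2] [258.   87.1] longdir 81.1 zmed 0.0258 681
[220. 250.] zmax 0.026
top all [477.8 265. ] [140.2 101.2] longdir 11.9 zmed 0.0188 2119
top top [477.6 264.4] [139.8  99.4] longdir 11.5 zmed 0.0204 969
[417. 258.] zmax 0.033
top all [ 516.5 -239.2] [138.6 167.7] longdir -81.8 zmed 0.0268 990
top top [ 516.5 -239.3] [138.6 167.5] longdir -81.8 zmed 0.0302 491
[348. 258.] zmax 0.094
top all [493.2 -64.8] [ 38.1 110. ] longdir -5.9 zmed 0.0903 754
top top [493.2 -65.5] [ 36.7 109.6] longdir -6.9 zmed 0.0906 647
[414. 259.] zmax 0.019
top all [ 516.5 -238.9] [26.6 16.5] longdir 57.7 zmed 0.0159 70
top top [ 516.5 -239.4] [26.4 16.2] longdir 60.2 zmed 0.0160 62
[394. 263.] zmax 0.022
top all [ 501.7 -188.5] [24.1 10.9] longdir 19.8 zmed 0.0172 29
top top [ 500.  -189.3] [12.8 10.4] longdir 5.3 zmed 0.0184 19
[292. 269.] zmax 0.073
top all [450.   70.5] [ 20.1 110. ] longdir -78.3 zmed 0.0227 372
top top [450.5  69.9] [19.3 39.2] longdir -82.3 zmed 0.0704 137
[339. 109.] zmax 0.024
sce
[... 534 characters left out ...]
937
scene top [750.2  31.9] [261.8  88. ] longdir 89.1 zmed 0.0245 1304
[318. 217.] zmax 0.016
scene all [632.2   2.4] [14.3 12. ] longdir 59.0 zmed 0.0126 28
scene top [632.9   1.5] [11.7 14.7] longdir -1.6 zmed 0.0126 27
[198. 266.] zmax 0.032
scene all [ 519.9 -237.6] [141.5 168.4] longdir -82.0 zmed 0.0241 2023
scene top [ 520.  -237.5] [141.6 168.3] longdir -82.0 zmed 0.0286 883
[210. 244.] zmax 0.021
scene all [ 503.  -188.3] [12.5 14.7] longdir -28.1 zmed 0.0161 36
scene top [ 503.  -188.3] [12.5 14.7] longdir -28.1 zmed 0.0173 24
[198. 267.] zmax 0.017
scene all [ 519.7 -237.6] [26.3 18.8] longdir 61.6 zmed 0.0142 111
scene top [ 520.5 -238.1] [26.2 17.3] longdir 59.4 zmed 0.0144 102
```

View pics/t1.png

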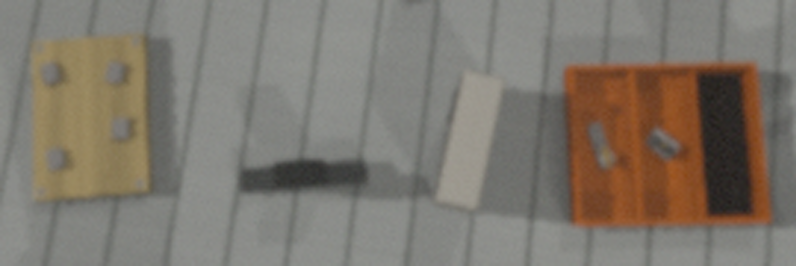

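```bash
cat > go.py <<'E'
import sys,numpy as np
from scipy.spatial.transform import Rotation as R
from rig import robot
# target x y z (mm), closing-axis direction deg (mod 180)
o=robot.get_obs(); r=R.from_quat(o['tool_rot']); M=r.as_matrix(); p=np.array(o['position'])*1000
cl=np.degrees(np.arctan2(M[1,1],M[0,1]))
print('t %.2f'%o['time'],'p',p.round(1),'closing dir %.1f'%cl,'toolz',M[:,2].round(3),'q',np.round(o['q'],2),'w %.4f gf %.1f'%(o['grip_width'],o['grip_force']),'F',np.round(o['ft_force'],1))
if len(sys.argv)>3:
    t=np.array(list(map(float,sys.argv[1:4])))
    print('tool-frame shift cm',(M.T@(t-p)/10).round(2))
    if len(sys.argv)>4:
        d=(float(sys.argv[4])-cl+90)%180-90; print('world turn %.1f -> twist %.1f'%(d,-d))
E
python3 go.py 452.5 71.2 150 11
```

```text
t 0.10 p [ 283.3 -556.4  238.7] closing dir -63.0 toolz [-0.001  0.002 -1.   ] q [-1.28  0.53  1.43 -0.    1.18 -0.18] w 0.0871 gf 0.0 F [-0.3  0.6  0.3]
tool-frame shift cm [ 43.54 -48.24   8.97]
world turn 74.0 -> twist -74.0
```

```bash
python3 -m pendant '[{"jaw":1,"linear":[2.4,-2.7,0],"twist":0},{"jaw":1,"linear":[2.4,-2.7,0],"twist":0},{"jaw":1,"linear":[2.4,-2.7,0],"twist":0},{"jaw":1,"linear":[2.4,-2.7,0],"twist":0},{"jaw":1,"linear":[2.4,-2.7,0],"twist":0},{"jaw":1,"linear":[2.4,-2.7,0],"twist":0},{"jaw":1,"linear":[2.4,-2.7,0],"twist":0},{"jaw":1,"linear":[2.4,-2.7,0],"twist":0},{"jaw":1,"linear":[2.4,-2.7,0],"twist":0}]' 30
python3 -m pendant '[{"jaw":1,"linear":[2.4,-2.7,0],"twist":0},{"jaw":1,"linear":[2.4,-2.7,0],"twist":0},{"jaw":1,"linear":[2.4,-2.7,0],"twist":0},{"jaw":1,"linear":[2.4,-2.7,0],"twist":0},{"jaw":1,"linear":[2.4,-2.7,0],"twist":0},{"jaw":1,"linear":[2.4,-2.7,0],"twist":0},{"jaw":1,"linear":[2.4,-2.7,0],"twist":0},{"jaw":1,"linear":[2.4,-2.7,0],"twist":0},{"jaw":1,"linear":[2.4,-2.7,0],"twist":0}]'
python3 -m pendant '[{"jaw":1,"linear":[0,0,0.5],"twist":-6.7},{"jaw":1,"linear":[0,0,0.5],"twist":-6.7},{"jaw":1,"linear":[0,0,0.5],"twist":-6.7},{"jaw":1,"linear":[0,0,0.5],"twist":-6.7},{"jaw":1,"linear":[0,0,0.5],"twist":-6.7},{"jaw":1,"linear":[0,0,0.5],"twist":-6.7},{"jaw":1,"linear":[0,0,0.5],"twist":-6.7},{"jaw":1,"linear":[0,0,0.5],"twist":-6.7},{"jaw":1,"linear":[0,0,0.5],"twist":-6.7},{"jaw":1,"linear":[0,0,0.5],"twist":-6.7},{"jaw":1,"linear":[0,0,0.5],"twist":-6.7},{"jaw":1,"linear":[0,0,0],"twist":0}]'
python3 go.py 452.5 71.2 44 11
```

```text
time: 0.85
position: [0.3657, -0.2406, 0.2394]
tool_rot: [0.972, 0.233, -0.0, -0.0]
ft_force: [1.2, 0.1, -0.2]
grip_width: 0.0873
grip_force: 0.0
time: 1.6
position: [0.4479, 0.074, 0.2394]
tool_rot: [0.972, 0.233, -0.0, -0.0]
ft_force: [0.9, -1.4, 0.0]
grip_width: 0.0871
grip_force: 0.0
time: 2.6
position: [0.4472, 0.0721, 0.1836]
tool_rot: [0.638, 0.77, -0.001, -0.001]
ft_force: [0.1, 0.9, -0.0]
grip_width: 0.0871
grip_force: 0.0
t 2.60 p [447.2  72.1 183.6] closing dir 10.8 toolz [-0.003  0.    -1.   ] q [-0.09  0.39  1.91 -0.    0.84 -0.28] w 0.0871 gf 0.0 F [ 0.1  0.9 -0. ]
tool-frame shift cm [-0.2   0.54 13.96]
world turn 0.2 -> twist -0.2
```

```bash
python3 -m pendant '[{"jaw":1,"linear":[-0.2,0.5,2],"twist":0},{"jaw":1,"linear":[0,0,2.5],"twist":0},{"jaw":1,"linear":[0,0,2.5],"twist":0},{"jaw":1,"linear":[0,0,2.5],"twist":0},{"jaw":1,"linear":[0,0,2.5],"twist":0},{"jaw":1,"linear":[0,0,1.5],"twist":0},{"jaw":1,"linear":[0,0,0.4],"twist":0},{"jaw":1,"linear":[0,0,0],"twist":0}]'
python3 -m pendant '[{"jaw":0,"linear":[0,0,0],"twist":0},{"jaw":0,"linear":[0,0,0],"twist":0},{"jaw":0,"linear":[0,0,0],"twist":0},{"jaw":0,"linear":[0,0,0],"twist":0},{"jaw":0,"linear":[0,0,0],"twist":0},{"jaw":0,"linear":[0,0,0],"twist":0},{"jaw":0,"linear":[0,0,0],"twist":0},{"jaw":0,"linear":[0,0,0],"twist":0},{"jaw":0,"linear":[0,0,0],"twist":0},{"jaw":0,"linear":[0,0,0],"twist":0}]' 35
python3 go.py
```

```text
time: 3.27
position: [0.4528, 0.0711, 0.0447]
tool_rot: [0.639, 0.769, -0.001, -0.001]
ft_force: [-0.5, 0.3, 0.1]
grip_width: 0.087
grip_force: 0.0
time: 4.1
position: [0.4533, 0.0711, 0.0455]
tool_rot: [0.638, 0.77, -0.0, -0.0]
ft_force: [-0.6, -1.0, 0.3]
grip_width: 0.0285
grip_force: 0.0
t 4.10 p [453.3  71.1  45.5] closing dir 10.7 toolz [-0.  0. -1.] q [-0.09  0.67  1.99  0.    0.48 -0.28] w 0.0285 gf 0.0 F [-0.6 -1.   0.3]
```

```bash
python3 -m pendant '[{"jaw":0,"linear":[0,0,0],"twist":0},{"jaw":0,"linear":[0,0,0],"twist":0},{"jaw":0,"linear":[0,0,0],"twist":0},{"jaw":0,"linear":[0,0,0],"twist":0},{"jaw":0,"linear":[0,0,0],"twist":0}]'
python3 go.py
```

```text
time: 4.52
position: [0.4528, 0.0711, 0.0454]
tool_rot: [0.638, 0.77, -0.0, -0.001]
ft_force: [-1.3, -0.2, 0.1]
grip_width: 0.0201
grip_force: 35.0
t 4.52 p [452.8  71.1  45.4] closing dir 10.7 toolz [-0.001  0.    -1.   ] q [-0.09  0.67  1.99 -0.    0.48 -0.28] w 0.0201 gf 35.0 F [-1.3 -0.2  0.1]
```

```bash
python3 -m pendant '[{"jaw":0,"linear":[0,0,-1],"twist":0},{"jaw":0,"linear":[0,0,-2],"twist":0},{"jaw":0,"linear":[0,0,-2],"twist":0},{"jaw":0,"linear":[0,0,-1.5],"twist":0},{"jaw":0,"linear":[0,0,0],"twist":0}]'
python3 go.py 393 247 110 11.2
```

```text
time: 4.93
position: [0.4554, 0.071, 0.1127]
tool_rot: [0.638, 0.77, 0.002, 0.003]
ft_force: [0.1, -0.5, -3.2]
grip_width: 0.02
grip_force: 35.0
t 4.93 p [455.4  71.  112.7] closing dir 10.7 toolz [ 0.006 -0.    -1.   ] q [-0.09  0.53  1.96  0.    0.65 -0.28] w 0.0200 gf 35.0 F [ 0.1 -0.5 -3.2]
tool-frame shift cm [18.45 -2.87  0.22]
world turn 0.5 -> twist -0.5
```

```bash
python3 -m pendant '[{"jaw":0,"linear":[2.6,-0.4,0],"twist":-0.5},{"jaw":0,"linear":[2.6,-0.4,0],"twist":0},{"jaw":0,"linear":[2.6,-0.4,0],"twist":0},{"jaw":0,"linear":[2.6,-0.4,0],"twist":0},{"jaw":0,"linear":[2.6,-0.4,0],"twist":0},{"jaw":0,"linear":[2.6,-0.4,0],"twist":0},{"jaw":0,"linear":[2.6,-0.4,0],"twist":0},{"jaw":0,"linear":[0,0,0],"twist":0},{"jaw":0,"linear":[0,0,0],"twist":0},{"jaw":0,"linear":[0,0,0],"twist":0}]'
python3 go.py 393 247 65 11.2
python3 - <<'E'
from h import *
c=shot('top'); a=c['color'][200:310,160:340]; d=shot('scene'); b=d['color'][60:170,260:440]
cv2.imwrite('pics/t2.png',cv2.resize(np.vstack([a,b]),None,fx=2.7,fy=2.7,interpolation=cv2.INTER_CUBIC))
E
```

```text
time: 5.77
position: [0.3907, 0.244, 0.1099]
tool_rot: [0.635, 0.773, -0.0, -0.0]
ft_force: [-0.4, -0.4, -3.4]
grip_width: 0.0198
grip_force: 35.0
t 5.77 p [390.7 244.  109.9] closing dir 11.2 toolz [-0.001 -0.    -1.   ] q [ 0.32  0.54  1.95 -0.    0.65  0.12] w 0.0198 gf 35.0 F [-0.4 -0.4 -3.4]
tool-frame shift cm [0.25 0.28 4.49]
world turn -0.0 -> twist 0.0
```

View pics/t2.png

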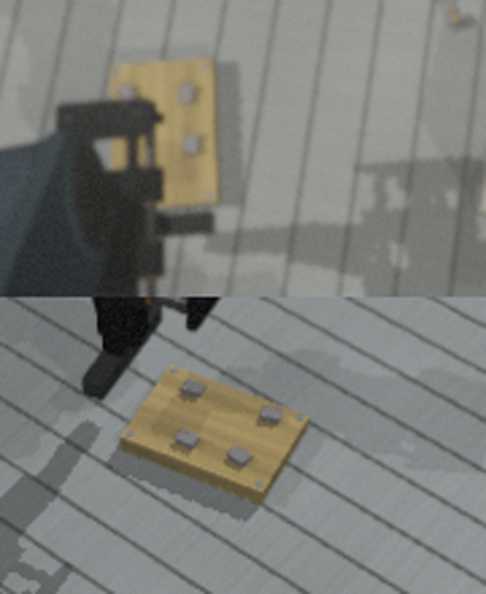

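The scraper hangs just behind the near end of the panel, parallel to it. All four chips are still on the panel.

```bash
python3 -m pendant '[{"jaw":0,"linear":[0.25,0,1.5],"twist":0},{"jaw":0,"linear":[0,0,1.5],"twist":0},{"jaw":0,"linear":[0,0,1],"twist":0},{"jaw":0,"linear":[0,0,0.5],"twist":0},{"jaw":0,"linear":[0,0,0],"twist":0},{"jaw":0,"linear":[0,0,0],"twist":0},{"jaw":0,"linear":[0,0,0],"twist":0}]'
python3 go.py 393 247 65 11.2
```

```text
time: 6.45
position: [0.3909, 0.2465, 0.066]
tool_rot: [0.635, 0.772, 0.0, 0.0]
ft_force: [0.4, 0.4, -1.6]
grip_width: 0.0199
grip_force: 35.0
t 6.45 p [390.9 246.5  66. ] closing dir 11.1 toolz [ 0.001  0.    -1.   ] q [ 0.32  0.63  1.98 -0.    0.54  0.13] w 0.0199 gf 35.0 F [ 0.4  0.4 -1.6]
tool-frame shift cm [0.01 0.21 0.1 ]
world turn 0.1 -> twist -0.1
```

```bash
python3 -m pendant '[{"jaw":0,"linear":[0,0.5,0.1],"twist":0},{"jaw":0,"linear":[0,1,0],"twist":0},{"jaw":0,"linear":[0,1,0],"twist":0},{"jaw":0,"linear":[0,1,0],"twist":0},{"jaw":0,"linear":[0,1,0],"twist":0}]'
python3 -m pendant '[{"jaw":0,"linear":[0,1,0],"twist":0},{"jaw":0,"linear":[0,1,0],"twist":0},{"jaw":0,"linear":[0,1,0],"twist":0},{"jaw":0,"linear":[0,1,0],"twist":0},{"jaw":0,"linear":[0,1,0],"twist":0},{"jaw":0,"linear":[0,1,0],"twist":0}]'
python3 go.py
python3 -m pendant '[{"jaw":0,"linear":[0,1,0],"twist":0},{"jaw":0,"linear":[0,1,0],"twist":0},{"jaw":0,"linear":[0,1,0],"twist":0},{"jaw":0,"linear":[0,1,0],"twist":0},{"jaw":0,"linear":[0,1,0],"twist":0},{"jaw":0,"linear":[0,1,0],"twist":0},{"jaw":0,"linear":[0,1,0],"twist":0},{"jaw":0,"linear":[0,0,0],"twist":0},{"jaw":0,"linear":[0,0,0],"twist":0}]'
python3 go.py
python3 - <<'E'
from h import *
c=shot('top'); a=c['color'][180:290,160:340]; d=shot('scene'); b=d['color'][60:170,260:440]
cv2.imwrite('pics/t3.png',cv2.resize(np.vstack([a,b]),None,fx=2.7,fy=2.7,interpolation=cv2.INTER_CUBIC))
E
```

```text
time: 6.87
position: [0.4364, 0.2559, 0.0648]
tool_rot: [0.635, 0.773, 0.001, 0.0]
ft_force: [0.0, 0.2, -2.8]
grip_width: 0.0199
grip_force: 35.0
time: 7.37
position: [0.494, 0.2672, 0.0644]
tool_rot: [0.635, 0.773, -0.0, -0.0]
ft_force: [-0.8, -0.2, -2.4]
grip_width: 0.0197
grip_force: 35.0
t 7.37 p [494.  267.2  64.4] closing dir 11.2 toolz [-0.001 -0.    -1.   ] q [0.3  0.7  1.72 0.   0.72 0.1 ] w 0.0197 gf 35.0 F [-0.8 -0.2 -2.4]
time: 8.12
position: [0.5626, 0.2806, 0.0644]
tool_rot: [0.635, 0.773, 0.0, 0.0]
ft_force: [-1.0, 0.6, -2.5]
grip_width: 0.0198
grip_force: 35.0
t 8.12 p [562.6 280.6  64.4] closing dir 11.2 toolz [ 0. -0. -1.] q [ 0.29  0.76  1.55 -0.    0.83  0.09] w 0.0198 gf 35.0 F [-1.   0.6 -2.5]
```

View pics/t3.png

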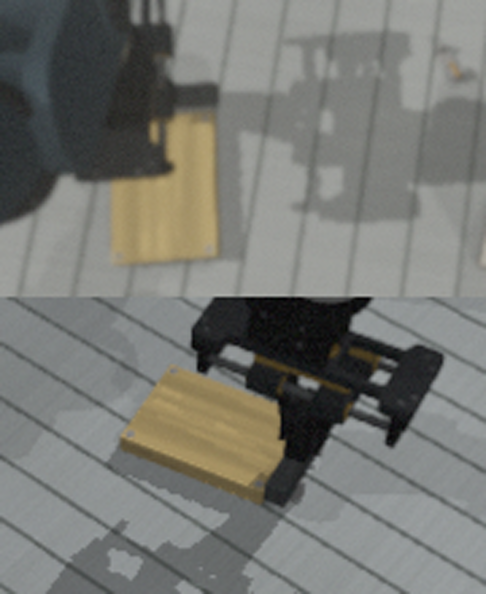

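The visible part of the panel is clear. I'll push a little further, then lift and check.

```bash
python3 -m pendant '[{"jaw":0,"linear":[0,1,0],"twist":0},{"jaw":0,"linear":[0,1,0],"twist":0},{"jaw":0,"linear":[0,0.5,0],"twist":0},{"jaw":0,"linear":[0,0,0],"twist":0},{"jaw":0,"linear":[0,0,-2],"twist":0},{"jaw":0,"linear":[0,0,-3],"twist":0},{"jaw":0,"linear":[0,0,-3],"twist":0},{"jaw":0,"linear":[0,0,-3],"twist":0},{"jaw":0,"linear":[0,0,-1.5],"twist":0}]'
python3 -m pendant '[{"jaw":0,"linear":[2.5,0,0],"twist":0},{"jaw":0,"linear":[-2.5,0,0],"twist":6},{"jaw":0,"linear":[-2.5,0,0],"twist":7},{"jaw":0,"linear":[-2.5,0,0],"twist":7},{"jaw":0,"linear":[-2.5,0,0],"twist":7},{"jaw":0,"linear":[0,0,0],"twist":7},{"jaw":0,"linear":[0,0,0],"twist":0}]'
python3 go.py 525.5 -291.9 185 -82
python3 - <<'E'
from h import *
c=shot('top'); a=c['color'][170:290,160:340]; d=shot('scene'); b=d['color'][50:170,260:440]
cv2.imwrite('pics/t4.png',cv2.resize(np.vstack([a,b]),None,fx=2.5,fy=2.5,interpolation=cv2.INTER_CUBIC))
E
```

```text
time: 8.97
position: [0.587, 0.2859, 0.1933]
tool_rot: [0.635, 0.773, 0.002, 0.001]
ft_force: [0.1, -0.0, -1.7]
grip_width: 0.0199
grip_force: 35.0
time: 9.55
position: [0.5828, 0.2094, 0.1893]
tool_rot: [0.834, 0.551, -0.001, -0.001]
ft_force: [-0.8, 0.1, -2.0]
grip_width: 0.0199
grip_force: 35.0
t 9.55 p [582.8 209.4 189.3] closing dir -23.1 toolz [-0.002 -0.    -1.   ] q [0.16 0.58 1.49 0.   1.07 0.57] w 0.0199 gf 35.0 F [-0.8  0.1 -2. ]
tool-frame shift cm [-48.36  14.38   0.45]
world turn -58.9 -> twist 58.9
```

View pics/t4.png

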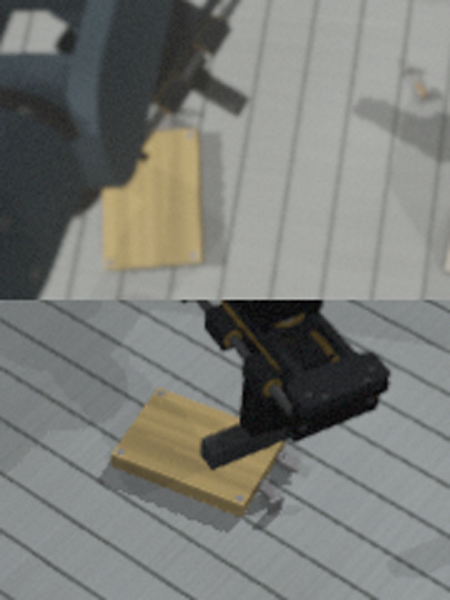

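The panel looks clear, and chips lie on the stool beyond its far end. I'll carry the scraper on over the case and check the chips from there.

```bash
python3 -m pendant '[{"jaw":0,"linear":[-2,0.6,0],"twist":0},{"jaw":0,"linear":[-3,0.9,0],"twist":0},{"jaw":0,"linear":[-3,0.9,0],"twist":0},{"jaw":0,"linear":[-3,0.9,0],"twist":0},{"jaw":0,"linear":[-3,0.9,0],"twist":0},{"jaw":0,"linear":[-3,0.9,0],"twist":0},{"jaw":0,"linear":[-3,0.9,0],"twist":0},{"jaw":0,"linear":[-3,0.9,0],"twist":0},{"jaw":0,"linear":[-3,0.9,0],"twist":0},{"jaw":0,"linear":[-3,0.9,0],"twist":0},{"jaw":0,"linear":[-3,0.9,0],"twist":0},{"jaw":0,"linear":[-3,0.9,0],"twist":0}]'
python3 -m pendant '[{"jaw":0,"linear":[-3,0.9,0],"twist":0},{"jaw":0,"linear":[-3,0.9,0],"twist":0},{"jaw":0,"linear":[-3,0.9,0],"twist":0},{"jaw":0,"linear":[-3,0.9,0],"twist":0},{"jaw":0,"linear":[-1,0.3,0],"twist":0},{"jaw":0,"linear":[0,0,0],"twist":0}]'
python3 -m pendant '[{"jaw":0,"linear":[0,0,0],"twist":6.5},{"jaw":0,"linear":[0,0,0],"twist":6.5},{"jaw":0,"linear":[0,0,0],"twist":6.5},{"jaw":0,"linear":[0,0,0],"twist":6.5},{"jaw":0,"linear":[0,0,0],"twist":6.5},{"jaw":0,"linear":[0,0,0],"twist":6.5},{"jaw":0,"linear":[0,0,0],"twist":6.5},{"jaw":0,"linear":[0,0,0],"twist":6.5},{"jaw":0,"linear":[0,0,0],"twist":6.5},{"jaw":0,"linear":[0,0,0],"twist":0},{"jaw":0,"linear":[0,0,0],"twist":0}]'
python3 go.py 525.5 -291.9 100 -82
python3 - <<'E'
from h import *
c=shot('top'); d=shot('scene')
for q in (c,d):
    W,_,_=cloud(q); z=W[...,2]; m=((W[...,0]>.52)&(W[...,0]<.68)&(W[...,1]>.18)&(W[...,1]<.4)&(z>.003)).astype(np.uint8)
    k,L,S,C=cv2.connectedComponentsWithStats(m)
    for i in range(1,k):
        if S[i,4]>8: P=W[L==i]; print(C[i].round(),S[i,4],np.median(P,0).round(3),'zmax %.3f'%np.percentile(P[:,2],95))
a=c['color'][180:300,150:460]; cv2.imwrite('pics/t5.png',np.vstack([cv2.resize(a,(720,279),interpolation=3),cv2.resize(d['color'][60:160,250:508],(720,279),interpolation=3)]))
E
```

```text
time: 10.65
position: [0.5452, -0.1529, 0.1896]
tool_rot: [0.832, 0.555, 0.0, -0.0]
ft_force: [-0.2, 1.1, -2.4]
grip_width: 0.0201
grip_force: 35.0
time: 11.15
position: [0.5311, -0.2899, 0.1896]
tool_rot: [0.833, 0.553, 0.0, 0.001]
ft_force: [-0.5, -0.2, -2.9]
grip_width: 0.0197
grip_force: 35.0
time: 12.07
position: [0.5309, -0.2853, 0.1894]
tool_rot: [0.997, 0.079, -0.0, -0.001]
ft_force: [0.1, 0.2, -2.2]
grip_width: 0.0196
grip_force: 35.0
t 12.07 p [ 530.9 -285.3  189.4] closing dir -81.0 toolz [-0.001  0.001 -1.   ] q [-0.68  0.56  1.54  0.    1.05  0.73] w 0.0196 gf 35.0 F [ 0.1  0.2 -2.2]
tool-frame shift cm [-0.64  0.58  8.94]
world turn -1.0 -> twist 1.0
[198. 191.] 11 [0.627 0.362 0.003] zmax 0.005
[230. 214.] 18 [0.574 0.255 0.017] zmax 0.021
[221. 226.] 495 [0.536 0.271 0.018] zmax 0.021
[360. 119.] 665 [0.542 0.266 0.016] zmax 0.020
```

View pics/t5.png

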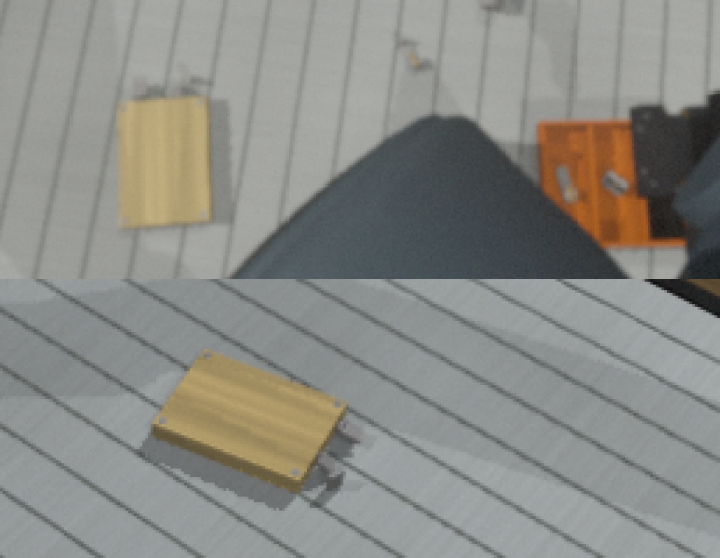

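Chips lie at the panel's far end, but one pile at about (230,214) in the top image reads 17–21 mm high. I need a closer look.

Run:
```python
from h import *
c=load('top'); d=load('scene')
a=c['color'][203:228,200:245]; b=d['color'][98:142,350:395]
cv2.imwrite('pics/t6.png',np.hstack([cv2.resize(a,(400,222),interpolation=3)[:222],cv2.resize(b[::,:],None,fx=8,fy=8,interpolation=3)[:222]]) if 0 else np.vstack([cv2.resize(a,(540,300),interpolation=3),cv2.resize(b[:25],(540,300),interpolation=3)]))
for q,(u,v) in ((c,(214,215)),(c,(230,214)),(d,(365,122)),(d,(375,112))):
    W,_,_=cloud(q); print(u,v)
    if q is c: print((W[209:219,u-8:u+9,2]*1000).round().astype(int))
W,_,_=cloud(d); print((W[108:136,360:382,2]*1000).round().astype(int))
```

```text
214 215
[[ 2  3  2 -2  0  0 -1  4  2  0  0  0 -3  2  4  1  2]
 [ 2  1  3  3  0  0  3  1  1  1  3  0 -1  1  2  0  5]
 [-4 -2  1  1  1 -1 -2 -1 -1 -2 -1 -1  1  1 -3 -2  3]
 [-3  4  0 -1  1 -1 -3  2  1  2  4  1  0  1 -3  1  3]
 [ 0  1  2  1  1  1 -1  2  1  1  0  3  0  0 -1  3 -1]
 [ 0 -2  2  0  1  0  0  1  6  1  1  5  5  2  1  2  2]
 [ 4 -2  2  9  7 11  8  3  1 -2  0  0  5 -2  0  3  2]
 [ 3 -1 11 11 12 12 14 -2 -3 -2 -2  1 -1  0 -4  3  0]
 [ 2  3 12 15 13 16  9  3  3 -1  0 -2 -1  0  4  2  0]
 [ 0  8 12 15 17 16 15 -1  0  0  2  1  1  5  2  0  2]]
230 214
[[ 2 -1  1  2  1  0  3  2  0  1  2 -2  4  3  1  0  4]
 [ 5  2 -1  5  1  2  1  1 -1  2  1  2 -2  2 -1  2 -1]
 [ 3  1  0  0  1  2  1  1 -2 -2  1  2  0 -1 -1 -1 -1]
 [ 3  2 -2  0  0  1 19 20  1  2  0  2 -2 -1  4  1  1]
 [-1  0  4  3  2 17 19 17 18 21 22  7  1  1  0  3  0]
 [ 2  5  0 -3 -1  1  1 16 18 15 14  7  2  0  0  3  1]
 [ 2  4 -1 -2  5  3  4  3  3 19 12  4  0  0  2  1  4]
 [ 0  1  1  1  2  2 -1 -1  0  0  3  1  1  0  2  3  0]
 [ 0  0  1  5  9 10  4 -2  4  1 -2  1 -1  1  2  1  0]
 [ 2  8  7 11 10 15 10  1  1  0 -2  1  3  0  4  0 -1]]
36
[... 12786 characters left out ...]
    -2
                    -3                   -2                   -4
                    -3                   -4                    3
                    -2]
 [                   0                    0                    0
                     0                   -3                   -1
                     2                    0                    2
                     1                   -1                    0
                     0                    0                    2
                     3                   -3                    2
                     1                    0                    1
                    -1]]<stdin>:8: RuntimeWarning: invalid value encountered in cast
```

View pics/t6.png

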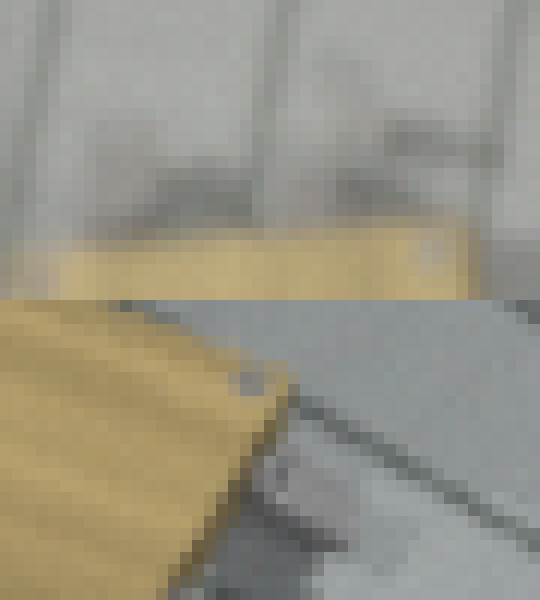

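Run:
```python
from h import *
np.set_printoptions(linewidth=200)
for n,(r0,r1,c0,c1) in (('scene',(106,134,358,384)),('top',(208,222,200,242))):
    C=[cams.camera(n) for _ in range(12)]; q=dict(C[0]); D=np.stack([k['depth'] for k in C]); D[D==0]=np.nan
    q['depth']=np.nan_to_num(np.nanmedian(D,0)); col=np.mean([k['color'] for k in C],0).astype(np.uint8); q['color']=col
    np.savez('/tmp/avg_%s.npz'%n,**{k:np.asarray(v) for k,v in q.items()})
    W,_,_=cloud(q); a=np.radians(11.5); ex=np.array([np.cos(a),np.sin(a)]); ey=np.array([-ex[1],ex[0]]); dd=(W[...,:2]-[.48,.266])*1000
    z=np.nan_to_num(W[...,2]*1000,nan=-99)
    print(n);print(z[r0:r1,c0:c1].round().astype(int)); 
    u=dd@ex; v=dd@ey; m=np.zeros_like(z,bool); m[r0:r1,c0:c1]=True; m&=(z>5)&(u>(72 if n=='top' else 75))
    print('u,v,z:',[tuple(int(round(t)) for t in p) for p in zip(u[m],v[m],z[m])])
    cv2.imwrite(f'pics/t7{n}.png',cv2.resize(col[r0-6:r1+6,c0-6:c1+6],None,fx=14,fy=14,interpolation=cv2.INTER_CUBIC))
```

```text
scene
[[17 17 18 18 18 18 17 16 17 18 18 17 16 18 18 16  1  0 -1 -1 -1 -1 -1  0  0  0]
 [17 17 17 18 16 18 17 16 16 17 18 19 17 18 18 12  0 -1  0 -1  1 -1 -1  0 -1 -1]
 [18 18 17 16 18 17 18 17 16 17 16 17 17 18 14  7  0 -1 -1  0 -1  0  0 -2  0  0]
 [18 17 15 17 18 18 16 18 17 18 17 18 18 16 10 12  0 -1  0 -1 -1 -1  2  0 -1 -1]
 [18 17 17 18 18 17 18 17 18 18 18 18 18 13  9 11 11  0  0 -1 -1  0 -1  0  0  0]
 [17 17 17 17 17 17 18 16 18 16 16 17 15  8 11 11 15 15 15 -1 -2 -1 -1  0  1  0]
 [18 17 18 17 18 17 17 17 17 18 17 18 12 11 12 13 16 14 14 13 -2  0  0 -1 -1 -1]
 [17 17 18 18 18 17 18 17 17 17 18 14  6 11 12 16 15 14 14 13 11 10 -1 -1  0 -1]
 [18 17 18 17 17 18 17 18 18 18 16  9  2  7  9 15 14 12 13 13 10 11 10 -1 -1 -2]
 [18 17 17 17 18 17 18 18 17 17 12  6 -1 -2 12 13 14 13 13 12 11 10  0  0 -1 -1]
 [18 19 17 18 18 18 16 18 18 15  7 -1  0 -1  0  9 11 11 11  9 11 11  0  0 -1  0]
 [17 17 16 19 18 18 17 17 17 10  4 -1  0 -2 -2 -2 -1  7  9  9 10  9 -1 -1  0 -1]
 [17 17 17 18 17 17 18 17 14  6 -1 -1  0 -1  0  1 -1  0 -1  4  7 -2 -1  0 -1 -1]
 [16 17 17 18 18 17 17 16 10  2  0 -1  0 
[... 5053 characters left out ...]
13), (85, 21, 13), (84, -12, 5), (84, -15, 7), (83, -18, 9), (83, -20, 6), (85, 36, 6), (83, 31, 14), (83, 29, 14), (83, 26, 14), (82, 23, 14), (82, 20, 15), (81, -7, 8), (81, -10, 8), (80, -13, 10), (80, -16, 12), (80, -19, 13), (80, -21, 12), (82, 36, 9), (80, 31, 16), (80, 28, 16), (80, 26, 16), (79, 23, 16), (79, 20, 16), (80, 20, 9), (78, -8, 12), (78, -11, 12), (77, -14, 15), (77, -17, 15), (76, -20, 19), (76, -23, 17), (79, 35, 10), (77, 30, 18), (77, 28, 18), (77, 25, 16), (77, 23, 16), (76, 20, 16), (77, 19, 12), (74, -9, 16), (74, -12, 17), (73, -15, 18), (74, -17, 16), (73, -20, 16), (73, -23, 17), (76, 38, 10), (76, 35, 10), (74, 31, 16), (74, 28, 15), (75, 26, 14), (75, 24, 13)]
```

View pics/t7scene.png

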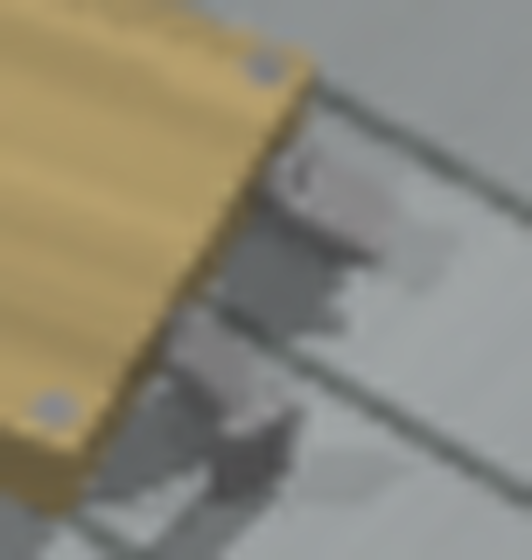

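View pics/t7top.png

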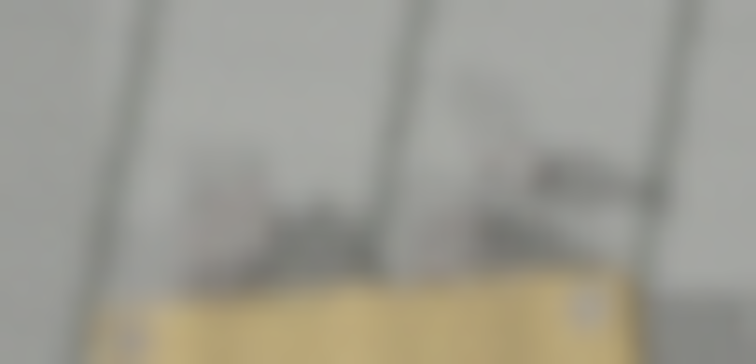

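Both cameras agree that all four chips are off the panel:

| Chip | How it lies | Centre height |
|---|---|---|
| Three chips | tilted or leaning at the edge | up to about 10.5 mm |
| One chip | standing on end | about 9 mm |

All four are under the 12 mm limit. Next I'll lower the scraper to the tray.

```bash
python3 -m pendant '[{"jaw":0,"linear":[-0.6,0.6,1],"twist":1},{"jaw":0,"linear":[0,0,2],"twist":0},{"jaw":0,"linear":[0,0,2],"twist":0},{"jaw":0,"linear":[0,0,2],"twist":0},{"jaw":0,"linear":[0,0,1],"twist":0},{"jaw":0,"linear":[0,0,0.5],"twist":0},{"jaw":0,"linear":[0,0,0],"twist":0},{"jaw":0,"linear":[0,0,0],"twist":0},{"jaw":0,"linear":[0,0,0],"twist":0}]'
python3 go.py 525.5 -291.9 88 -82
python3 - <<'E'
from h import *
for n in ('top','scene'):
    c=shot(n); W,_,_=cloud(c); z=W[...,2]
    m=(W[...,0]>.42)&(W[...,0]<.62)&(W[...,1]>-.36)&(W[...,1]<-.14)
    f=W[m&(z>.055)&(z<.084)]; print(n,len(f),np.nanpercentile(f,[1,10,50,90,99],axis=0).round(3).tolist())
    t=W[m&(z>.024)&(z<.036)]; print('tray',cv2.minAreaRect((t[:,:2]*1000).astype(np.float32)))
    cv2.imwrite(f'pics/t8{n}.png',c['color'])
d=load('scene')['color'][190:330,120:290]; cv2.imwrite('pics/t8.png',cv2.resize(d,None,fx=4,fy=4,interpolation=3))
E
```

```text
time: 14.12
position: [0.5264, -0.2949, 0.1056]
tool_rot: [0.998, 0.067, 0.001, 0.001]
ft_force: [0.2, -0.5, -2.8]
grip_width: 0.0201
grip_force: 35.0
t 14.12 p [ 526.4 -294.9  105.6] closing dir -82.3 toolz [ 0.002 -0.002 -1.   ] q [-0.7   0.67  1.6  -0.    0.87  0.74] w 0.0201 gf 35.0 F [ 0.2 -0.5 -2.8]
tool-frame shift cm [-0.05 -0.31  1.76]
world turn 0.3 -> twist -0.3
top 0 [nan, nan, nan]
tray ((0.0, 0.0), (0.0, 0.0), 0.0)
scene 312 [[0.537, -0.303, 0.061], [0.549, -0.3, 0.068], [0.566, -0.291, 0.079], [0.583, -0.281, 0.082], [0.584, -0.278, 0.083]]
tray ((525.4730224609375, -236.732421875), (129.3809051513672, 168.08920288085938), 7.811843395233154)
  return np.nanmean(a, axis, out=out, keepdims=keepdims)
```

View pics/t8.png

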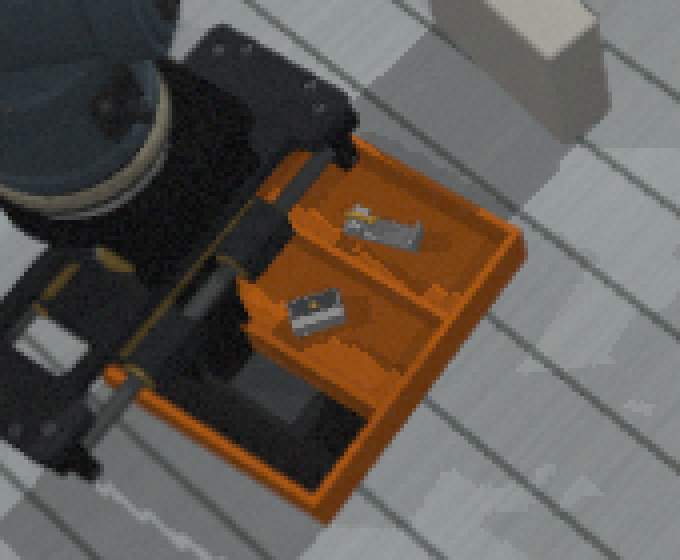

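The foot hangs lengthwise over the empty compartment. Its visible end agrees with the computed pose to about 2 mm. I'll make the last correction and lower it.

```bash
python3 -m pendant '[{"jaw":0,"linear":[0,-0.2,0.6],"twist":0},{"jaw":0,"linear":[0,0,0.6],"twist":0},{"jaw":0,"linear":[0,0,0.5],"twist":0},{"jaw":0,"linear":[0,0,0],"twist":0},{"jaw":0,"linear":[0,0,0],"twist":0},{"jaw":0,"linear":[0,0,0],"twist":0},{"jaw":0,"linear":[0,0,0],"twist":0},{"jaw":0,"linear":[0,0,0],"twist":0}]'
python3 go.py 525.5 -291.9 87 -82
```

```text
time: 14.88
position: [0.5256, -0.2924, 0.0877]
tool_rot: [0.998, 0.067, 0.0, 0.0]
ft_force: [0.8, 0.4, -2.3]
grip_width: 0.0197
grip_force: 35.0
t 14.88 p [ 525.6 -292.4   87.7] closing dir -82.3 toolz [ 0. -0. -1.] q [-0.69  0.7   1.61 -0.    0.83  0.74] w 0.0197 gf 35.0 F [ 0.8  0.4 -2.3]
tool-frame shift cm [-0.   -0.05  0.07]
world turn 0.3 -> twist -0.3
```

```bash
python3 -c "
from rig import robot
print(robot.hand_in())"
```

```text
the job is handed in; nothing more can be done
None
```

I've handed the job in but haven't seen the verdict: all four chips are off the panel on the stool top (highest centre about 10.5 mm by camera, limit 12), and the scraper is held level about 12 mm above the rim, centred over the empty compartment.

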